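# Touch-check three moulded foam pieces, driest first

### The job

Check the three freshly moulded foam pieces for dampness by touch: rest your fingertips lightly, for about a second each, on the middle of the recess floor of the small square dish first, then of the round dish, then of the wide cell of the two-cell insert, so that the finger goes from the driest piece to the dampest. The pieces are soft and light: only touch them, without pressing hard, pushing them along, tipping or lifting them, and leave everything else on the bench undisturbed.

Things in the scene. Friction and masses are not known exactly. Their poses are not given: they have to be found in the camera images.
- square_dish: The small square dish: a palest-cream moulded foam block 112 x 112 x 40 mm (about 80 to 150 g), loose on the bench, with a square recess 84 x 84 mm, 22 mm deep, open upwards. Origin: centre of the underside; z up, x and y along its sides.
- square_floor: The floor of the square dish's recess, part of the dish. Origin: middle of the floor's upper face, 18 mm above the bench and 22 mm below the rim. It gives softly under a fingertip (springy, 1.5 N per mm; after 6 mm it is packed solid).
- round_dish: The round dish: a light-tan, square-sided moulded foam block 130 x 130 x 50 mm (about 110 to 200 g), loose on the bench, with a round recess 90 mm across, 22 mm deep, open upwards. Origin: centre of the underside; z up.
- round_floor: The floor of the round recess, part of the round dish. Origin: middle of the floor's upper face, 28 mm above the bench and 22 mm below the rim. It gives softly under a fingertip (springy, 1.5 N per mm; after 6 mm it is packed solid).
- cell_insert: The two-cell insert: a brown, damp moulded foam block 170 (x) x 150 (y) x 46 mm (about 140 to 260 g), loose on the bench, with two rectangular cells 24 mm deep, open upwards, side by side along y: the wide cell 120 (x) x 76 (y) mm, its middle 23 mm to +y of the block's centre, and a narrow cell 120 x 34 mm, its middle 45 mm to -y. Origin: centre of the underside; z up.
- wide_floor: The floor of the insert's wide cell, part of the insert; axes as the insert's. Origin: middle of the wide cell's floor, 22 mm above the bench and 24 mm below the rim. It gives softly under a fingertip (springy, 1.5 N per mm; after 6 mm it is packed solid).
- reagent_bottle: Bystander: white plastic bottle with a blue cap, 66 mm across, 165 mm tall. Origin: centre of the underside.
- oil_can: Bystander: orange can with a paper label, 66 mm across, 115 mm tall. Origin: centre of the underside.
- cell_jar: Bystander: clear jar with a blue lid, 72 mm across, 95 mm tall. Origin: centre of the underside.
- petri_dish: Bystander: closed clear culture dish, 92 mm across, 21 mm tall. Origin: centre of the underside.
- caliper: Bystander: steel caliper with a grey slide, lying flat, 236 mm long, 16 mm tall. Origin: centre of the underside.
- foam_coupon: Bystander: plain cream foam block without a recess, 60 x 60 x 25 mm. Origin: centre of the underside.
- spatula: Bystander: spatula with a wooden handle lying flat, 280 mm long. Origin: about the middle of its length, underneath.
- foam_cone: Bystander: tan foam truncated cone, 150 mm across its foot, 120 mm tall. Origin: centre of the underside.
Mind the look-alikes: they are no part of the job. Of the things that look like the cell_insert, the larger one is meant. Leave any pink look-alike of the square_dish alone.

How it is judged:
By the outcome, as a careful person would: the job done as asked, in the order asked, and still so for the second after the job is handed in, with the robot touching nothing.
It also fails if it takes over 64 s, if anything falls off the work surface, if the arm or the gripper's body presses on something with over 40 N, if the wrist force passes 120 N, or if a joint passes its speed limit or range.

### The arm

A 6-joint arm with a two-finger parallel gripper is mounted at the origin on the work surface. World frame = base frame: x ahead of the robot, y to its left, z up, the work surface at z = 0. Lengths are in m, angles in rad, forces in N, time in s.
With the tool pointing down it reaches from about 0.25 to 0.775 m from the base axis. Payload 4 kg.
Tool frame: the origin (TCP) lies midway between the tips of the shut fingers; the grasp point (between the pads) lies grip_point_offset behind it (grip_point_offset is the distance from the TCP to the grasp point, in m); z points along the fingers, y is the line along which they close (so a half turn about z gives the same grasp; the last joint's range is limited). The gripper opens to 94 mm and grips with 3 to 60 N. Pads are 16 mm wide; open, the fingers measure 119 mm over their backs; the gripper's body (75 mm by 177 mm) begins 78 mm behind the grasp point.
Start: joints at [-1.397, 0.087, 1.371, -0, 1.684, -0.103], TCP at [0.15, -0.529, 0.206] pointing down, gripper open.
Joint ranges: [-3.1, 3.1], [-0.76, 2.03], [0.27, 2.55], [-1.08, 4.22], [0.17, 2.65], [-2.57, 2.57]. Speed limits (rad/s): [2.79, 2.79, 3.14, 3.14, 3.14, 3.14].

### API

Orientations are given as [roll, pitch, yaw] about the fixed x, y, z axes, in that order (R = Rz(yaw) Ry(pitch) Rx(roll)).
In Python, from bench import * gives the robot as it stands. The module is installed in compiled form; this text tells all that it offers.
- The arm moves only by the tool apply_moves, never from a script. Its argument "commands" is a list of rows, each a list of 7 numbers: the turn, a rotation vector about the world's x, y, z in rad, then the shift along the world's x, y, z in m, then the opening in per cent of the stroke, from 0 (shut) to 100 (fully open). In form: [[ax, ay, az, x, y, z, jaw], ...]. A call has exactly 5 rows; each row is the pose to reach, as a shift and turn from the pose commanded when the call began; what a row does not reach only later rows make up. A row lasts 1/10 s, in which the tool goes at most 50 mm and 8.59 degrees, less where a joint would pass 70% of its speed; a pose out of reach is approached as far as the arm can. A call with a gripper value outside its range is refused whole. The fingers move at their own pace and stop on an object; the grip force is fixed at half the most. Time passes only in rows, so rows that repeat a pose let the fingers close, or fill a call up. It gives the time, the measured TCP pose, the force, the opening and the grip force at its end, in the units of the state.
- get_obs(): the state, without advancing time (a new reading comes with each control period).
- snapshot(name): name is "scene" or "top" or "wrist"; returns a dict with "pixels" (420x560x3 uint8, red, green, blue), "vertical_fov" (degrees; the focal length in pixels is half the picture's height over the tangent of half this angle, whatever the lens; pixels are square), "cx", "cy" (the principal point, pixels), "k1" (the pictures are not rectified: a ray, as slopes to the right and down, at radius r is drawn at 1 + k1 r^2 times it, then the intrinsics apply), "rvec" (rotation vector, rad) and "tvec" (3), from world to camera coordinates, as OpenCV has them. Camera axes: x right, y down, z forward; pixel columns grow to the right and rows downward; lengths in m; the calibration is good to about 2 mm. A picture is of the moment at which its call begins. There is no depth.
- close_job(): hands the job in; it is judged then, once.
Trained networks look in the newest picture that a camera, given by its name, has taken for a name from the list of things; names that differ only in an ending like _2 or _b are one class to them, and where a whole thing is asked for, a point or a joint stands for the part that bears it (a point fixed in the world has none). Each returns a list of dicts, best first, with "score" (0 to 1); they miss things now and then, are a little off and sometimes report something else, mostly with a low value. They report only what shows in the picture. A call takes as long as a camera call. They do not tell look-alikes from the thing itself.
- masks_of(camera, query): "mask" (420x560 bool, what is visible of it) and "extent" ([left, top, right, bottom] in pixels, round what is visible of it).
- place_of(camera, query): "pixel" ([column, row] in pixels: a listed point, or the origin of a listed thing).
The state is a dict: "time": time; "joint_positions": joint angles; "qvel": joint speeds; "joint_torque": joint torques, N m; "tool_pos": TCP position; "ee_rot": TCP orientation; "wrist_force": force on the tool from outside, world axes, zero at the start; "wrist_torque": the same for the moment, N m; "width": finger opening in m; "finger_force": force on a finger pad.
Only numpy, scipy, OpenCV 4.12 (cv2) and the standard library are available. Lean on these libraries where they do the work, as an engineer would, in place of code of your own. Each camera call takes 0.05 s, during which the arm holds its last target. There are 200 camera calls.

## Working session

There is one attempt and no reset: what is moved stays moved. The work goes in short steps, Python scripts to look and compute and a tool call to move; the robot and the scene stay as the last step left them, time stands still between calls to the robot, and variables do not carry over. Pictures are saved under pics/ and viewed, at most 10 in all, crops included, and the job is handed in when it is done.

Besides the shell and the picture viewer there is one more tool, called after ">>>" by a JSON object that holds its "name" and its "arguments", one argument or row to a line. apply_moves: Moves the arm, as the interface text tells. Its arguments: {"type":"object","properties":{"commands":{"type":"array"}},"required":["commands"]}

```bash
mkdir -p pics; cat > h.py <<'E'
from bench import *
import numpy as np, cv2
def px2w(s,px,z):
    f=s["pixels"].shape[0]/2/np.tan(np.radians(s["vertical_fov"])/2)
    d=np.array([(px[0]-s["cx"])/f,(px[1]-s["cy"])/f]);u=d.copy()
    for _ in range(30): u=d/(1+s["k1"]*(u@u))
    R=cv2.Rodrigues(np.array(s["rvec"],float))[0];t=np.array(s["tvec"],float)
    c=-R.T@t; r=R.T@np.array([u[0],u[1],1]); return c+r*(z-c[2])/r[2]
def save(s,n): cv2.imwrite("pics/"+n,s["pixels"][:,:,::-1])
E
python3 - <<'E'
from h import *
for cam in("top","scene"):
    s=snapshot(cam); save(s,cam+"1.png")
    for q,z in [("square_floor",.018),("round_floor",.028),("wide_floor",.022),("square_dish",0),("round_dish",0),("cell_insert",0)]:
        for d in place_of(cam,q)[:4]: print(cam,q,round(d["score"],2),np.round(d["pixel"]),px2w(s,d["pixel"],z).round(3))
o=get_obs();print(o["time"],o["tool_pos"],o["ee_rot"],o["wrist_force"],o["width"])
E
```

```text
top square_floor 0.77 [331. 276.] [ 0.315 -0.148  0.018]
top square_floor 0.6 [278. 189.] [0.605 0.034 0.018]
top round_floor 0.61 [194. 218.] [0.497 0.311 0.028]
top wide_floor 0.65 [378. 220.] [ 0.504 -0.303  0.022]
top wide_floor 0.59 [397. 287.] [ 0.283 -0.364  0.022]
top square_dish 0.92 [330. 274.] [ 0.322 -0.147  0.   ]
top square_dish 0.88 [281. 187.] [0.614 0.023 0.   ]
top square_dish 0.25 [296. 129.] [ 0.825 -0.026  0.   ]
top round_dish 0.59 [194. 220.] [0.495 0.317 0.   ]
top cell_insert 0.69 [386. 292.] [ 0.265 -0.332  0.   ]
top cell_insert 0.6 [381. 217.] [ 0.519 -0.319  0.   ]
scene square_floor 0.58 [209. 208.] [ 0.338 -0.15   0.018]
scene square_floor 0.5 [291. 236.] [0.608 0.031 0.018]
scene round_floor 0.46 [352. 193.] [0.482 0.333 0.028]
scene wide_floor 0.75 [178. 242.] [ 0.492 -0.291  0.022]
scene wide_floor 0.42 [144. 213.] [ 0.28  -0.355  0.022]
scene square_dish 0.98 [209. 211.] [ 0.33  -0.148  0.   ]
scene square_dish 0.67 [289. 243.] [0.616 0.019 0.   ]
scene square_dish 0.44 [172. 252.] [ 0.503 -0.315  0.   ]
scene cell_insert 0.69 [170. 251.] [ 0.491 -0.32   0.   ]
scene cell_insert 0.67 [149. 218.] [ 0.282 -0.342  0.   ]
0.7 [ 0.1502939  -0.52911166  0.20554405] [3.14139756e+00 5.93467030e-05 2.76811907e-01] [0.26162256 0.70647385 0.45713953] 0.09414876349986001
```

View pics/top1.png

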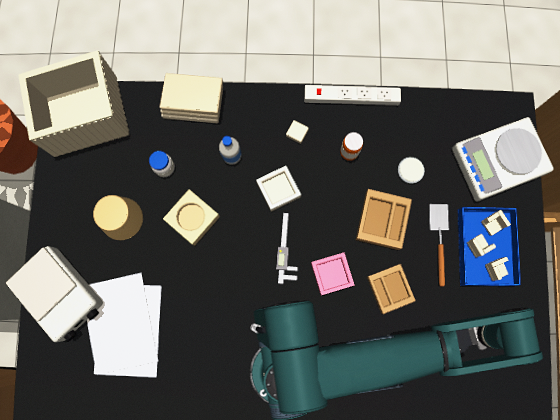

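View pics/scene1.png

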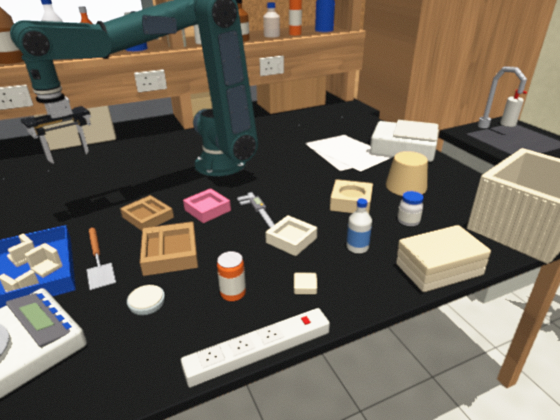

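The top picture shows the cream square dish at (278,188) and the round dish at (191,216). The larger insert is at (385,218), with its wide cell on the left at about (376,218). The pink dish at (333,273) and the small insert at (391,288) are look-alikes. I'll move towards a hover above the square dish.

>>> {"name": "apply_moves", "arguments": {
  "commands": [
    [0,0,0,0.015,0.02,0.01,0],
    [0,0,0,0.035,0.045,0.01,0],
    [0,0,0,0.06,0.07,0.01,0],
    [0,0,0,0.08,0.1,0.01,0],
    [0,0,0,0.1,0.13,0.01,0]
  ]
}}

```text
time: 1.2
tool_pos: [0.251, -0.398, 0.2156]
ee_rot: [3.141, -0.0, 0.276]
wrist_force: [0.5, 0.3, 0.5]
width: 0.0576
finger_force: 0.0
```

>>> {"name": "apply_moves", "arguments": {
  "commands": [
    [0,0,0,0.025,0.03,0,0],
    [0,0,0,0.05,0.06,0,0],
    [0,0,0,0.075,0.09,0,0],
    [0,0,0,0.1,0.12,0,0],
    [0,0,0,0.12,0.15,0,0]
  ]
}}

```text
time: 1.7
tool_pos: [0.3713, -0.2477, 0.2157]
ee_rot: [3.141, -0.001, 0.277]
wrist_force: [0.5, -0.5, -0.3]
width: 0.0175
finger_force: 0.0
```

>>> {"name": "apply_moves", "arguments": {
  "commands": [
    [0,0,0,0.025,0.03,0,0],
    [0,0,0,0.05,0.06,0,0],
    [0,0,0,0.075,0.09,0,0],
    [0,0,0,0.1,0.12,0,0],
    [0,0,0,0.12,0.15,0,0]
  ]
}}

```text
time: 2.2
tool_pos: [0.4914, -0.0976, 0.2156]
ee_rot: [3.141, -0.0, 0.277]
wrist_force: [0.7, 0.0, -0.0]
width: 0.0001
finger_force: 0.0
```

>>> {"name": "apply_moves", "arguments": {
  "commands": [
    [0,0,0,0.025,0.03,0,0],
    [0,0,0,0.05,0.06,0,0],
    [0,0,0,0.075,0.09,0,0],
    [0,0,0,0.1,0.12,0,0],
    [0,0,0,0.1,0.12,0,0]
  ]
}}

```text
time: 2.7
tool_pos: [0.592, 0.0245, 0.2142]
ee_rot: [-3.14, 0.0, 0.282]
wrist_force: [-0.7, -0.8, 0.9]
width: 0.001
finger_force: 0.0
```

```bash
python3 - <<'E'
from h import *
s=snapshot("wrist"); save(s,"w1.png")
for q,z in [("square_floor",.018),("square_dish",0)]:
    for d in place_of("wrist",q)[:4]: print(q,round(d["score"],2),np.round(d["pixel"]),px2w(s,d["pixel"],z).round(4))
o=get_obs();print(o["time"],o["tool_pos"],o["ee_rot"],o["wrist_force"],o["width"])
E
```

```text
square_floor 0.88 [269. 178.] [0.6062 0.0323 0.018 ]
square_dish 0.75 [270. 181.] [0.6007 0.0298 0.    ]
2.85 [0.58992726 0.0205113  0.21533515] [3.14110769e+00 9.57275277e-04 2.76815638e-01] [-0.37283527 -0.47246956 -0.34931574] 0.0006511096678244026
```

View pics/w1.png

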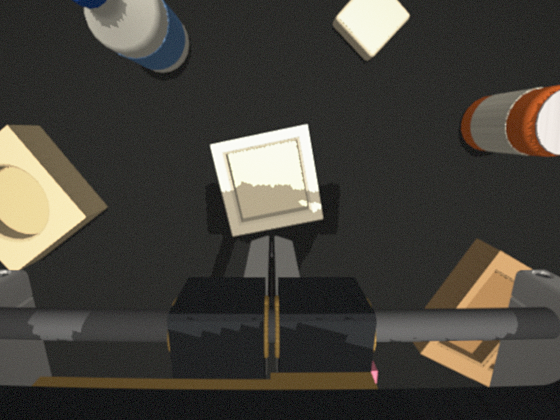

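The wrist picture shows the dish rim around (268,180), with the recess middle at about (269,179). That puts the middle at (0.606, 0.032) in world coordinates, matching the network. Next I line up and descend.

>>> {"name": "apply_moves", "arguments": {
  "commands": [
    [0,0,0,0.008,0.006,-0.015,0],
    [0,0,0,0.016,0.0115,-0.035,0],
    [0,0,0,0.016,0.0115,-0.06,0],
    [0,0,0,0.016,0.0115,-0.085,0],
    [0,0,0,0.016,0.0115,-0.105,0]
  ]
}}

```text
time: 3.35
tool_pos: [0.6051, 0.0316, 0.1079]
ee_rot: [-3.141, 0.002, 0.275]
wrist_force: [0.4, 0.2, 0.4]
width: 0.0002
finger_force: 0.0
```

>>> {"name": "apply_moves", "arguments": {
  "commands": [
    [0,0,0,0,0,-0.025,0],
    [0,0,0,0,0,-0.05,0],
    [0,0,0,0,0,-0.07,0],
    [0,0,0,0,0,-0.08,0],
    [0,0,0,0,0,-0.085,0]
  ]
}}

```text
time: 3.85
tool_pos: [0.6052, 0.0318, 0.0239]
ee_rot: [-3.141, 0.002, 0.276]
wrist_force: [0.3, -0.0, -0.3]
width: 0.0007
finger_force: 0.0
```

>>> {"name": "apply_moves", "arguments": {
  "commands": [
    [0,0,0,0,0,-0.002,0],
    [0,0,0,0,0,-0.004,0],
    [0,0,0,0,0,-0.005,0],
    [0,0,0,0,0,-0.006,0],
    [0,0,0,0,0,-0.006,0]
  ]
}}

```text
time: 4.35
tool_pos: [0.6066, 0.0325, 0.0199]
ee_rot: [3.141, -0.001, 0.277]
wrist_force: [0.2, 0.0, 0.2]
width: 0.0006
finger_force: 0.0
```

>>> {"name": "apply_moves", "arguments": {
  "commands": [
    [0,0,0,0,0,-0.001,0],
    [0,0,0,0,0,-0.002,0],
    [0,0,0,0,0,-0.0025,0],
    [0,0,0,0,0,-0.003,0],
    [0,0,0,0,0,-0.003,0]
  ]
}}

```text
time: 4.85
tool_pos: [0.6065, 0.0324, 0.0169]
ee_rot: [3.141, -0.001, 0.277]
wrist_force: [-0.8, 1.0, 1.8]
width: 0.0005
finger_force: 1.0
```

>>> {"name": "apply_moves", "arguments": {
  "commands": [
    [0,0,0,0,0,-0.0003,0],
    [0,0,0,0,0,-0.0003,0],
    [0,0,0,0,0,-0.0003,0],
    [0,0,0,0,0,-0.0003,0],
    [0,0,0,0,0,-0.0003,0]
  ]
}}

```text
time: 5.35
tool_pos: [0.6065, 0.0324, 0.0164]
ee_rot: [3.141, -0.0, 0.277]
wrist_force: [-0.2, 0.7, 1.2]
width: 0.0001
finger_force: 1.4
```

>>> {"name": "apply_moves", "arguments": {
  "commands": [
    [0,0,0,0,0,0,0],
    [0,0,0,0,0,0,0],
    [0,0,0,0,0,0,0],
    [0,0,0,0,0,0,0],
    [0,0,0,0,0,0,0]
  ]
}}

```text
time: 5.85
tool_pos: [0.6065, 0.0324, 0.0163]
ee_rot: [3.141, -0.001, 0.277]
wrist_force: [0.1, 0.8, 2.3]
width: 0.0005
finger_force: 1.4
```

>>> {"name": "apply_moves", "arguments": {
  "commands": [
    [0,0,0,0,0,0.001,0],
    [0,0,0,0,0,0.003,0],
    [0,0,0,0,0,0.01,0],
    [0,0,0,0,0,0.03,0],
    [0,0,0,0,0,0.05,0]
  ]
}}

```text
time: 6.35
tool_pos: [0.6051, 0.0323, 0.0658]
ee_rot: [-3.141, 0.003, 0.277]
wrist_force: [0.5, 0.3, 0.1]
width: 0.0007
finger_force: 0.0
```

>>> {"name": "apply_moves", "arguments": {
  "commands": [
    [0,0,0,0,0,0.03,0],
    [0,0,0,0,0,0.06,0],
    [0,0,0,0,0,0.09,0],
    [0,0,0,0,0,0.12,0],
    [0,0,0,0,0,0.14,0]
  ]
}}

```text
time: 6.85
tool_pos: [0.6065, 0.0323, 0.209]
ee_rot: [3.141, -0.002, 0.277]
wrist_force: [0.3, -0.3, -0.5]
width: 0.0003
finger_force: 0.0
```

>>> {"name": "apply_moves", "arguments": {
  "commands": [
    [0,0,0,-0.01,0.02,0.01,0],
    [0,0,0,-0.025,0.05,0.01,0],
    [0,0,0,-0.04,0.08,0.01,0],
    [0,0,0,-0.055,0.11,0.01,0],
    [0,0,0,-0.07,0.14,0.01,0]
  ]
}}

```text
time: 7.35
tool_pos: [0.5351, 0.1732, 0.2161]
ee_rot: [3.141, 0.001, 0.276]
wrist_force: [-0.9, 0.1, 0.2]
width: 0.0001
finger_force: 0.0
```

>>> {"name": "apply_moves", "arguments": {
  "commands": [
    [0,0,0,-0.015,0.035,0,0],
    [0,0,0,-0.03,0.065,0,0],
    [0,0,0,-0.045,0.095,0,0],
    [0,0,0,-0.055,0.12,0,0],
    [0,0,0,-0.055,0.12,0,0]
  ]
}}

```text
time: 7.85
tool_pos: [0.4794, 0.2948, 0.216]
ee_rot: [-3.141, 0.001, 0.281]
wrist_force: [0.4, 0.8, -0.0]
width: -0.0
finger_force: 0.0
```

```bash
python3 - <<'E'
from h import *
s=snapshot("wrist"); save(s,"w2.png")
for q,z in [("round_floor",.028),("round_dish",0),("square_floor",.018)]:
    for d in place_of("wrist",q)[:3]: print(q,round(d["score"],2),np.round(d["pixel"]),px2w(s,d["pixel"],z).round(4))
o=get_obs();print(o["time"],o["tool_pos"],o["ee_rot"],o["wrist_force"])
E
```

```text
round_floor 0.78 [254. 171.] [0.4987 0.323  0.028 ]
round_dish 0.98 [257. 168.] [0.4995 0.3211 0.    ]
square_floor 0.87 [501. 150.] [0.6079 0.0368 0.018 ]
8.05 [0.48162    0.29137482 0.21609073] [3.14068856e+00 4.67318445e-04 2.75702391e-01] [-0.21780236  0.31162223 -0.36250405]
```

View pics/w2.png

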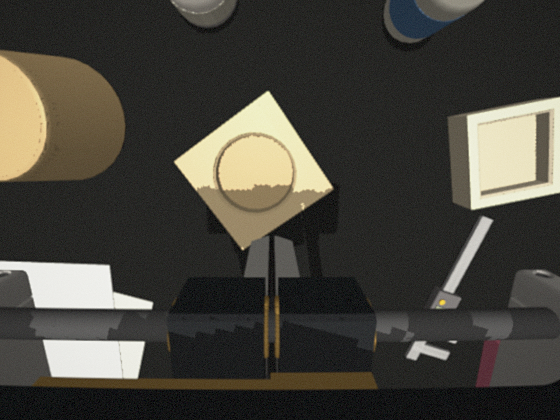

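The round dish's rim corners are at (268,92), (332,187), (243,249) and (175,162), with the recess circle centred near (255,172). I'll cross-check this with the rim plane.

```bash
python3 - <<'E'
from h import *
s=snapshot("wrist")
print(np.mean([px2w(s,p,.05) for p in [(268,92),(332,187),(243,249),(175,162)]],0), px2w(s,(255,172),.05))
o=get_obs();print(o["time"],o["tool_pos"])
E
```

```text
[0.49972941 0.31677922 0.05      ] [0.50314874 0.31703714 0.05      ]
8.1 [0.48174883 0.29127222 0.21608464]
```

>>> {"name": "apply_moves", "arguments": {
  "commands": [
    [0,0,0,0.009,0.014,-0.015,0],
    [0,0,0,0.018,0.028,-0.035,0],
    [0,0,0,0.018,0.028,-0.06,0],
    [0,0,0,0.018,0.028,-0.085,0],
    [0,0,0,0.018,0.028,-0.1,0]
  ]
}}

```text
time: 8.6
tool_pos: [0.4989, 0.3188, 0.1136]
ee_rot: [3.141, 0.004, 0.275]
wrist_force: [-0.9, -0.0, -0.3]
width: 0.0004
finger_force: 0.0
```

>>> {"name": "apply_moves", "arguments": {
  "commands": [
    [0,0,0,0,0,-0.025,0],
    [0,0,0,0,0,-0.05,0],
    [0,0,0,0,0,-0.07,0],
    [0,0,0,0,0,-0.079,0],
    [0,0,0,0,0,-0.082,0]
  ]
}}

```text
time: 9.1
tool_pos: [0.4992, 0.3196, 0.0333]
ee_rot: [3.141, 0.002, 0.276]
wrist_force: [-1.0, 0.0, -0.4]
width: 0.0004
finger_force: 0.0
```

>>> {"name": "apply_moves", "arguments": {
  "commands": [
    [0,0,0,0,0,-0.0015,0],
    [0,0,0,0,0,-0.003,0],
    [0,0,0,0,0,-0.004,0],
    [0,0,0,0,0,-0.0045,0],
    [0,0,0,0,0,-0.0045,0]
  ]
}}

```text
time: 9.6
tool_pos: [0.4995, 0.3206, 0.0301]
ee_rot: [-3.142, -0.001, 0.277]
wrist_force: [-0.4, 0.1, -0.4]
width: 0.0004
finger_force: 0.0
```

>>> {"name": "apply_moves", "arguments": {
  "commands": [
    [0,0,0,0,0,-0.001,0],
    [0,0,0,0,0,-0.002,0],
    [0,0,0,0,0,-0.0025,0],
    [0,0,0,0,0,-0.003,0],
    [0,0,0,0,0,-0.003,0]
  ]
}}

```text
time: 10.1
tool_pos: [0.4994, 0.3205, 0.0269]
ee_rot: [-3.142, -0.0, 0.277]
wrist_force: [-0.8, 0.2, 2.1]
width: 0.0001
finger_force: 0.9
```

>>> {"name": "apply_moves", "arguments": {
  "commands": [
    [0,0,0,0,0,-0.0005,0],
    [0,0,0,0,0,-0.0005,0],
    [0,0,0,0,0,-0.0005,0],
    [0,0,0,0,0,-0.0005,0],
    [0,0,0,0,0,-0.0005,0]
  ]
}}

```text
time: 10.6
tool_pos: [0.4994, 0.3205, 0.0264]
ee_rot: [-3.142, -0.0, 0.277]
wrist_force: [-0.3, 0.5, 3.0]
width: 0.0006
finger_force: 1.4
```

>>> {"name": "apply_moves", "arguments": {
  "commands": [
    [0,0,0,0,0,0,0],
    [0,0,0,0,0,0,0],
    [0,0,0,0,0,0,0],
    [0,0,0,0,0,0,0],
    [0,0,0,0,0,0,0]
  ]
}}

```text
time: 11.1
tool_pos: [0.4994, 0.3205, 0.0263]
ee_rot: [-3.142, -0.0, 0.277]
wrist_force: [-1.0, 0.2, 3.6]
width: 0.0006
finger_force: 1.4
```

>>> {"name": "apply_moves", "arguments": {
  "commands": [
    [0,0,0,0,0,0.001,0],
    [0,0,0,0,0,0.003,0],
    [0,0,0,0,0,0.01,0],
    [0,0,0,0,0,0.03,0],
    [0,0,0,0,0,0.05,0]
  ]
}}

```text
time: 11.6
tool_pos: [0.4985, 0.3199, 0.076]
ee_rot: [3.141, 0.003, 0.277]
wrist_force: [0.5, 0.4, 1.2]
width: 0.0006
finger_force: 0.0
```

>>> {"name": "apply_moves", "arguments": {
  "commands": [
    [0,0,0,0,0,0.03,0],
    [0,0,0,0,0,0.06,0],
    [0,0,0,0,0,0.09,0],
    [0,0,0,0,0,0.12,0],
    [0,0,0,0,0,0.14,0]
  ]
}}

```text
time: 12.1
tool_pos: [0.4997, 0.3205, 0.2191]
ee_rot: [-3.141, -0.003, 0.277]
wrist_force: [0.1, 0.5, 0.3]
width: 0.0002
finger_force: 0.0
```

>>> {"name": "apply_moves", "arguments": {
  "commands": [
    [0,0,0,0,-0.02,0,0],
    [0,0,0,0,-0.05,0,0],
    [0,0,0,0,-0.085,0,0],
    [0,0,0,0,-0.12,0,0],
    [0,0,0,0,-0.16,0,0]
  ]
}}

```text
time: 12.6
tool_pos: [0.4988, 0.1593, 0.2162]
ee_rot: [3.141, 0.0, 0.278]
wrist_force: [-0.1, 0.3, 0.6]
width: 0.0006
finger_force: 0.0
```

>>> {"name": "apply_moves", "arguments": {
  "commands": [
    [0,0,0,0,-0.04,0,0],
    [0,0,0,0,-0.08,0,0],
    [0,0,0,0,-0.12,0,0],
    [0,0,0,0,-0.16,0,0],
    [0,0,0,0,-0.2,0,0]
  ]
}}

```text
time: 13.1
tool_pos: [0.4987, -0.0412, 0.2164]
ee_rot: [3.141, 0.0, 0.277]
wrist_force: [0.4, -0.1, 1.0]
width: 0.0007
finger_force: 0.0
```

>>> {"name": "apply_moves", "arguments": {
  "commands": [
    [0,0,0,0,-0.04,0,0],
    [0,0,0,-0.005,-0.08,0,0],
    [0,0,0,-0.01,-0.12,0,0],
    [0,0,0,-0.015,-0.16,0,0],
    [0,0,0,-0.02,-0.19,0,0]
  ]
}}

```text
time: 13.6
tool_pos: [0.4784, -0.2318, 0.2161]
ee_rot: [3.141, 0.001, 0.275]
wrist_force: [0.6, 0.6, 0.5]
width: 0.0005
finger_force: 0.0
```

>>> {"name": "apply_moves", "arguments": {
  "commands": [
    [0,0,0,0,-0.03,0,0],
    [0,0,0,0,-0.05,0,0],
    [0,0,0,0,-0.07,0,0],
    [0,0,0,0,-0.07,0,0],
    [0,0,0,0,-0.07,0,0]
  ]
}}

```text
time: 14.1
tool_pos: [0.4794, -0.2991, 0.216]
ee_rot: [-3.14, 0.0, 0.277]
wrist_force: [0.1, 0.2, -0.3]
width: 0.0006
finger_force: 0.0
```

```bash
python3 - <<'E'
from h import *
s=snapshot("wrist"); save(s,"w3.png")
for q,z in [("wide_floor",.022),("cell_insert",0)]:
    for d in place_of("wrist",q)[:3]: print(q,round(d["score"],2),np.round(d["pixel"]),px2w(s,d["pixel"],z).round(4))
o=get_obs();print(o["time"],o["tool_pos"],o["ee_rot"],o["wrist_force"])
E
```

```text
wide_floor 0.76 [279. 167.] [ 0.5107 -0.2989  0.022 ]
wide_floor 0.68 [277. 329.] [ 0.2915 -0.3602  0.022 ]
cell_insert 0.76 [298. 175.] [ 0.5048 -0.3266  0.    ]
14.25 [ 0.47961294 -0.29839375  0.21641867] [-3.14142830e+00 -3.23586204e-04  2.78426869e-01] [-0.32618306  0.10944026  0.5160243 ]
```

View pics/w3.png

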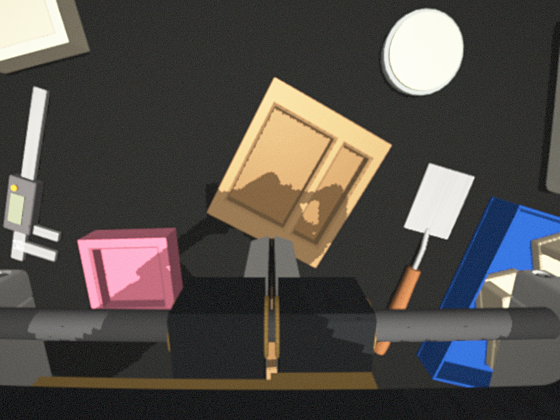

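The larger insert's rim corners are at (275,78), (391,146), (316,267) and (208,212). The wide cell is on the left, with corners at about (273,103), (337,139), (287,226) and (229,196).

```bash
python3 - <<'E'
from h import *
s=snapshot("wrist")
P=[px2w(s,p,.046) for p in [(275,78),(391,146),(316,267),(208,212)]]
c=np.mean(P,0); y=(P[0]+P[3]-P[1]-P[2]); y/=np.linalg.norm(y); print(c,y,c+.023*y,[np.linalg.norm(P[i]-P[i-1]) for i in range(4)])
print(np.mean([px2w(s,p,.046) for p in [(273,103),(337,139),(287,226),(229,196)]],0))
o=get_obs();print(o["time"],o["tool_pos"])
E
```

```text
[ 0.50539313 -0.32155401  0.046     ] [0.21634729 0.97631647 0.        ] [ 0.51036912 -0.29909873  0.046     ] [np.float64(0.16806037472586535), np.float64(0.149177183018011), np.float64(0.16786431576075747), np.float64(0.14872100791785686)]
[ 0.51341128 -0.29979843  0.046     ]
14.3 [ 0.47960865 -0.2984515   0.21645811]
```

>>> {"name": "apply_moves", "arguments": {
  "commands": [
    [0,0,0,0.015,0,-0.015,0],
    [0,0,0,0.0315,0,-0.035,0],
    [0,0,0,0.0315,-0.0005,-0.06,0],
    [0,0,0,0.0315,-0.0005,-0.085,0],
    [0,0,0,0.0315,-0.0005,-0.11,0]
  ]
}}

```text
time: 14.8
tool_pos: [0.5112, -0.2991, 0.1055]
ee_rot: [3.141, -0.0, 0.278]
wrist_force: [0.9, 0.4, 0.2]
width: 0.0009
finger_force: 0.0
```

>>> {"name": "apply_moves", "arguments": {
  "commands": [
    [0,0,0,0,0,-0.025,0],
    [0,0,0,0,0,-0.05,0],
    [0,0,0,0,0,-0.067,0],
    [0,0,0,0,0,-0.075,0],
    [0,0,0,0,0,-0.078,0]
  ]
}}

```text
time: 15.3
tool_pos: [0.5106, -0.2992, 0.0275]
ee_rot: [-3.14, 0.001, 0.278]
wrist_force: [0.4, 1.0, 0.3]
width: 0.0004
finger_force: 0.0
```

>>> {"name": "apply_moves", "arguments": {
  "commands": [
    [0,0,0,0,0,-0.0015,0],
    [0,0,0,0,0,-0.003,0],
    [0,0,0,0,0,-0.004,0],
    [0,0,0,0,0,-0.0045,0],
    [0,0,0,0,0,-0.0045,0]
  ]
}}

```text
time: 15.8
tool_pos: [0.511, -0.3002, 0.0241]
ee_rot: [3.141, -0.0, 0.277]
wrist_force: [0.2, 0.1, 0.6]
width: 0.0008
finger_force: 0.0
```

>>> {"name": "apply_moves", "arguments": {
  "commands": [
    [0,0,0,0,0,-0.001,0],
    [0,0,0,0,0,-0.002,0],
    [0,0,0,0,0,-0.0025,0],
    [0,0,0,0,0,-0.003,0],
    [0,0,0,0,0,-0.003,0]
  ]
}}

```text
time: 16.3
tool_pos: [0.5109, -0.3002, 0.021]
ee_rot: [3.141, -0.0, 0.277]
wrist_force: [-0.6, -0.1, 1.5]
width: 0.001
finger_force: 0.9
```

>>> {"name": "apply_moves", "arguments": {
  "commands": [
    [0,0,0,0,0,-0.0005,0],
    [0,0,0,0,0,-0.0005,0],
    [0,0,0,0,0,-0.0005,0],
    [0,0,0,0,0,-0.0005,0],
    [0,0,0,0,0,-0.0005,0]
  ]
}}

```text
time: 16.8
tool_pos: [0.5109, -0.3002, 0.0204]
ee_rot: [3.141, -0.0, 0.277]
wrist_force: [-0.6, 0.7, 2.2]
width: 0.0005
finger_force: 1.4
```

>>> {"name": "apply_moves", "arguments": {
  "commands": [
    [0,0,0,0,0,0,0],
    [0,0,0,0,0,0,0],
    [0,0,0,0,0,0,0],
    [0,0,0,0,0,0,0],
    [0,0,0,0,0,0,0]
  ]
}}

```text
time: 17.3
tool_pos: [0.5109, -0.3002, 0.0203]
ee_rot: [3.141, -0.0, 0.277]
wrist_force: [0.1, 0.1, 3.3]
width: 0.0009
finger_force: 1.4
```

>>> {"name": "apply_moves", "arguments": {
  "commands": [
    [0,0,0,0,0,0.001,0],
    [0,0,0,0,0,0.003,0],
    [0,0,0,0,0,0.01,0],
    [0,0,0,0,0,0.03,0],
    [0,0,0,0,0,0.05,0]
  ]
}}

```text
time: 17.8
tool_pos: [0.5101, -0.2994, 0.0699]
ee_rot: [-3.139, 0.002, 0.277]
wrist_force: [0.4, 0.2, 0.1]
width: 0.0007
finger_force: 0.0
```

>>> {"name": "apply_moves", "arguments": {
  "commands": [
    [0,0,0,0,0,0.03,0],
    [0,0,0,0,0,0.06,0],
    [0,0,0,0,0,0.09,0],
    [0,0,0,0,0,0.12,0],
    [0,0,0,0,0,0.12,0]
  ]
}}

```text
time: 18.3
tool_pos: [0.5128, -0.3013, 0.1961]
ee_rot: [3.134, -0.006, 0.277]
wrist_force: [-0.2, -0.3, -0.4]
width: 0.0009
finger_force: 0.0
```

```bash
python3 - <<'E'
from h import *
s=snapshot("top"); save(s,"top2.png")
a=cv2.imread("pics/top1.png").astype(int);b=cv2.imread("pics/top2.png").astype(int)
d=np.abs(a-b).max(2)
for n,(c,r) in dict(sq=(278,188),rd=(191,216)).items(): print(n,(d[r-32:r+32,c-32:c+32]>40).sum())
o=get_obs();print(o["time"],o["tool_pos"],o["wrist_force"])
E
```

```text
sq 0
rd 0
18.35 [ 0.51182847 -0.30068648  0.19303685] [-0.95656039  0.43007182 -1.01105644]
```

View pics/top2.png

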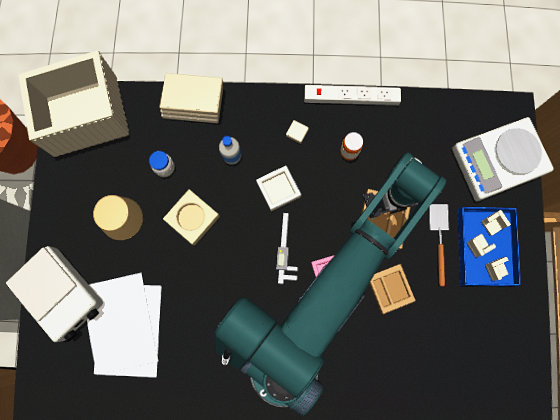

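The second top picture shows the square dish at (278,188) and the round dish at (191,216) unchanged. The bystanders in view also look unmoved. The arm hovers clear above the insert, so I'll hand in.

```bash
python3 -c "
from bench import *
print(close_job())"
```

```text
the job is handed in; nothing more can be done
None
```

I touched all three recess floors in order (square dish, round dish, wide cell of the larger insert) for about 1.5 s each at roughly 2–3 N, and handed the job in at about 18 s; pictures show both dishes unmoved, but the arm hid the insert in the final one.

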